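Shut and latch the test-port lid

TASK

Lower the propped-open steel lid of the blue test-port housing until it is fully shut, hook the draw latch's loop over the keeper on the lid, and press the yellow latch lever down over centre until it lies flat, so that the latch holds the lid. Leave the meter, nuts, handwheel, glass dome, wrench and gasket where they are.

Things in the scene. Friction and masses are not known exactly. Their poses are not given: they have to be found in the camera images.
- rig: Blue steel test-port housing, fixed, 320 x 200 x 60 mm (x, y, z). Origin at bench level, 5 mm to -x of the middle of its length. Its +x runs from the latch (robot's side) to the lid's hinge; it is turned only about the vertical, up to 0.3 rad. x -155 to 0 mm: solid deck, top 60 mm up, carrying the latch; x 0 to 165 mm: the recess that the lid covers.
- lid (a joint): Lid angle in rad: 0 shut, grows as it opens (start 0.9 to 1.25, stop 1.35). The lid, a steel plate 150 mm long from hinge to free edge, 180 mm wide, 6 mm thick, 0.8 kg, stays wherever it is left (0.9 N m of friction in its stay). Press its outer face towards the robot and down, 5 to 12 N.
- lid_hinge (a point): Point on the lid's hinge line, at mid-width, on the plate's inner face; (150, 0, 60) mm in the housing's frame. The hinge line runs along the housing's y. Shut, the plate reaches from here 150 mm to the housing's -x, its outer face 6 mm higher. Axes turn with the lid.
- lid_edge (a point): Middle of the lid's free edge on its outer face. Axes turn with the lid: -x runs from the hinge to the free edge, z out of the outer face.
- keeper (a point): Centre of the loop's bar when hooked and tight: on the lid's mid-line, 120 mm from the hinge, 4 mm above the outer face, against the +x side of the keeper, a dark steel hook: post 10 mm (x) by 22 mm (y), 15 mm tall, its lip overhanging 5 mm to +x, 10 mm above the lid. The bar goes down onto the lid with its centre 6 to 20 mm to +x of this point. Axes turn with the lid.
- lever (a joint): Lever angle in rad: 0 flat on the deck, pointing to the housing's -x (latched); grows as the free end rises and swings towards the lid; stop 1.9; start 0.7 to 1.2. Stays put (0.15 N m friction). The loop reaches behind the keeper's lip only at about 1.3 or more; pulling the loop towards the lid raises it. Loop hooked, pressing it down takes about 4 N at its end; below 0.1 rad it holds itself.
- latch_pivot (a point): Middle of the lever's fixed pivot, whose axis runs along the housing's y; in the housing's frame at (-55, 0, 80) mm.
- lever_end (a point): Middle of the free end of the yellow lever, on its outer face (the upper face when flat). The lever is a plate 90 mm long from its pivot, 28 mm wide, 5 mm thick; its outer face lies 10.5 mm off the line from the pivot, its inner face 5.5 mm. Axes turn with the lever.
- loop (a joint): Angle of the loop about its pin, in rad. The pin is on the lever: at lever angle t it lies at latch_pivot + 28 mm * (-cos(t - 0.1), sin(t - 0.1)) in the housing's x, z. The loop points (loop - lever) rad above the housing's +x direction. Start 2.3 to 3.0, stop 3.1 (folded along the lever). Light friction: it stays put when steep and sinks when level.
- loop_bar (a point): Middle of the cross bar at the loop's end. The loop is a U of round 8 mm bar, 108.5 mm from pin to bar centre, 52 mm wide overall, 36 mm inside: it straddles lever and keeper. The bar runs along the housing's y; pinch the loop across its 52 mm width, at the bar. Its sides are sprung and stretch 5 mm (8 N per mm) when the latch is drawn tight.
- meter: Squat brass meter body with pipe stubs, 190 mm long along its x, 112 mm across, 76 mm tall; origin under its middle. Bystander.
- nut_a: Bronze hexagonal coupling nut, 72 mm across corners, 38 mm tall; origin under its middle. Bystander.
- nut_b: A second bronze coupling nut, the same. Bystander.
- handwheel: Red cast-iron gate valve handwheel lying flat, 158 mm across, 26 mm tall; origin under its middle. Bystander.
- dome: Clouded glass register dome, 84 mm across, 54 mm tall; origin under its middle. Bystander.
- wrench: Steel wrench lying along its x, 200 mm long; origin under its middle. Bystander.
- gasket: Black rubber gasket ring lying flat, 100 mm across, 6 mm thick; origin under its middle. Bystander.

How it is judged (in metres and radians):
On the way, in this order (a step that is already met when the one before it is completed fails the run):
1. the lid is shut (value of joint lid below 0.04 rad), for 0.2 s.
2. the loop's bar lies behind the keeper's hook, down on the shut lid (value of joint lid below 0.04 rad and x of loop_bar in the frame of keeper between -0.003 and 0.03 m and z of loop_bar in the frame of keeper between -0.005 and 0.006 m), for 0.2 s.
3. the lever is down flat with the loop on the keeper (value of joint lever below 0.08 rad and horizontal distance between loop_bar and keeper below 0.006 m), for 0.2 s.
At the end, for the whole second after the job is handed in: The lid is shut (within 0.04 rad), the loop's bar sits under the keeper's hook (within 6 mm sideways of the keeper point and 6 mm in height), the lever lies flat (within 0.08 rad) and all is at rest; none of the loose things has been moved more than 25 mm (all of step 3 and value of joint lid below 0.04 rad and z of loop_bar in the frame of keeper between -0.005 and 0.006 m and velocity of joint each of lever, lid below 0.1 rad/s); the robot touches nothing.
It fails at once if a loose thing (meter, nut, handwheel, dome, wrench or gasket) is pushed more than 25 mm out of its place (distance of any of meter, nut_a, nut_b, handwheel, dome, wrench, gasket from where it was at the start of the episode above 0.025 m).
It also fails if it takes over 64 s, if anything falls off the work surface, if the arm or the gripper's body presses on something with over 40 N, if the wrist force passes 120 N, or if a joint passes its speed limit or range.

ROBOT

A 6-joint arm with a two-finger parallel gripper is mounted at the origin on the work surface. World frame = base frame: x ahead of the robot, y to its left, z up, the work surface at z = 0. Lengths are in mm, angles in rad, forces in N, time in s.
With the tool pointing down it reaches from about 300 to 775 mm from the base axis. Payload 14.6 kg.
Tool frame: the origin (TCP) lies on the front face of the gripper's body, between the roots of the fingers; the fingertips stand 97 mm ahead of it and the grasp point (between the pads) lies 78 mm ahead of it; z points along the fingers, y is the line along which they close (so a half turn about z gives the same grasp; the last joint's range is limited). The gripper opens to 94 mm and grips with 3 to 60 N. Pads are 16 mm wide; open, the fingers measure 119 mm over their backs; the gripper's body (75 mm by 177 mm) begins 78 mm behind the grasp point.
Start: joints at [-1.188, 0.3, 1.521, -0, 1.321, -0.067], TCP at [239.124, -495.287, 302.646] pointing down, gripper open.
Joint ranges: [-3.03, 3.03], [-0.79, 2.21], [0.23, 2.52], [-1.04, 4.18], [0, 3.07], [-2.55, 2.55]. Speed limits (rad/s): [2.22, 2.22, 2.57, 3.14, 3.14, 3.14].

INTERFACE

Orientations are given as [roll, pitch, yaw] about the fixed x, y, z axes, in that order (R = Rz(yaw) Ry(pitch) Rx(roll)).
In Python, from cell import * gives the robot as it stands.
- The arm moves only by the tool carry_out, never from a script. Its arguments are lists of equal length, an entry for each row: "slide": the shift along the world's x, y, z scaled (see below), a list of three; "dr": the turn, a rotation vector about the world's x, y, z scaled (see below), a list of three; "gripper": the opening in per cent of the stroke, from 0 (shut) to 100 (fully open). A call has 1 to 10 rows; each row is the pose to reach, as a shift and turn from the pose commanded when the call began, turning the shorter way round; what a row does not reach only later rows make up. The controller multiplies each number of a shift by 0.25 m and each number of a turn by 360 degrees. A row lasts 1/12 s, in which the tool goes at most 41.7 mm and 7.16 degrees, less where a joint would pass 70% of its speed; a pose out of reach is approached as far as the arm can. A call with a number of a shift or a turn outside -1 to 1 is refused whole. A call with a gripper value outside its range is refused whole. The fingers move at their own pace and stop on an object; "newtons" is the grip in N (left out, the last holds). Time passes only in rows, so rows that repeat a pose let the fingers close. It gives the time, the measured TCP pose, the force, the opening and the grip force at its end, in the units of the state.
- read_state(): the state, without advancing time (a new reading comes with each control period).
- camera(name): name is "scene" or "top" or "wrist"; returns the picture (400x640x3 uint8, red, green, blue); there is no depth.
- camera_model(name): a dict with "vfov" (degrees; the focal length in pixels is half the picture's height over the tangent of half this angle, whatever the lens; pixels are square), "cx", "cy" (the principal point, pixels), "k1" (the pictures are not rectified: a ray, as slopes to the right and down, at radius r is drawn at 1 + k1 r^2 times it, then the intrinsics apply), "R" (3x3) and "t" (3): a world point X has camera coordinates R X + t. Camera axes: x right, y down, z forward; pixel columns grow to the right and rows downward; lengths in mm; the calibration is good to about 2 mm. A picture is of the moment at which its call begins: read the wrist's pose just before it. camera_model takes no time and is no camera call; for the wrist camera it gives the pose at the moment of the call.
- sign_off(): hands the job in; it is judged then, once.
The state is a dict: "clock": time; "joints": joint angles; "qd": joint speeds; "effort": joint torques, N m; "eef_pos": TCP position; "eef_rot": TCP orientation; "wrist_force": force on the tool from outside, world axes, zero at the start; "moment": the same for the moment, N m; "finger_gap": finger opening in mm; "finger_force": force on a finger pad.
Only numpy, scipy, OpenCV 4.12 (cv2) and the standard library are available. Lean on these libraries where they do the work, as an engineer would, in place of code of your own. Each camera call takes 0.05 s, during which the arm holds its last target. There are 200 camera calls.

## Working session

There is one attempt and no reset: what is moved stays moved. The work goes in short steps, Python scripts to look and compute and a tool call to move; the robot and the scene stay as the last step left them, time stands still between calls to the robot, and variables do not carry over. Pictures are saved under pics/ and viewed, at most 10 in all, crops included, and the job is handed in when it is done.

Besides the shell and the picture viewer there is one more tool, called after "Request:" as a command line: name --argument value ..., lists and objects as JSON in quotes. carry_out: Moves the arm, as the interface text tells. Its arguments: {"type":"object","properties":{"slide":{"type":"array","items":{"type":"array","items":{"type":"number","minimum":-1,"maximum":1}}},"dr":{"type":"array","items":{"type":"array","items":{"type":"number","minimum":-1,"maximum":1}}},"gripper":{"type":"array","items":{"type":"number"}},"newtons":{"type":"number"}},"required":["slide","dr","gripper"]}

```bash
mkdir -p pics; python3 - <<'E'
from cell import *
import cv2,numpy as np
print(read_state())
for n in("scene","top"):
    m=camera_model(n);print(n,m)
    cv2.imwrite(f"pics/{n}0.png",camera(n)[:,:,::-1])
E
```

```text
{'clock': 0.0, 'joints': array([-1.18757728e+00,  3.00436422e-01,  1.52156496e+00, -1.65542631e-05,
        1.32066895e+00, -6.66252170e-02]), 'qd': array([ 1.37392738e-04,  3.82874245e-04, -1.02457502e-03, -1.61918823e-05,
       -4.13001862e-04,  2.12790580e-03]), 'effort': array([ 3.03469724e-04, -5.31807554e+01, -3.52737808e+01,  7.08454801e-02,
        2.44062074e-02, -9.88723309e-05]), 'eef_pos': array([ 239.08264048, -495.15865192,  302.11210729]), 'eef_rot': array([-3.14051630e+00, -5.57479154e-05,  4.49848336e-01]), 'wrist_force': array([-0.13068711, -0.46818945,  0.05375118]), 'moment': array([ 0.03900459,  0.05210948, -0.07091091]), 'finger_force': 0.0, 'finger_gap': 94.0074807706382}
scene {'vfov': 53.16552845763545, 'cx': 321.36271171012544, 'cy': 199.10913648107655, 'k1': -0.002812240323038931, 'R': array([[ 0.36088959,  0.93259491,  0.00504367],
       [ 0.52198401, -0.19750643, -0.82977341],
       [-0.7728463 ,  0.3020893 , -0.55807764]]), 't': array([-215.25476006, -234.20468132, 1720.98920362])}
top {'vfov': 48.59359958986657, 'cx': 312.40962250434796, 'cy': 200.15697021320398, 'k1': -0.04346550521680155, 'R': array([[ 0.00340123, -0.99999353,  0.00117536],
       [-0.99908639, -0.00344822, -0.0425968 ],
       [ 0.04260057, -0.0010294 , -0.99909165]]), 't': array([  34.78655807,  571.63800302, 1491.44044744])}
```

View pics/scene0.png

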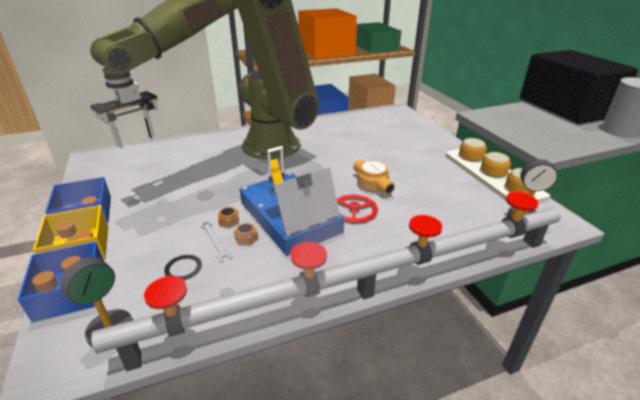

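View pics/top0.png

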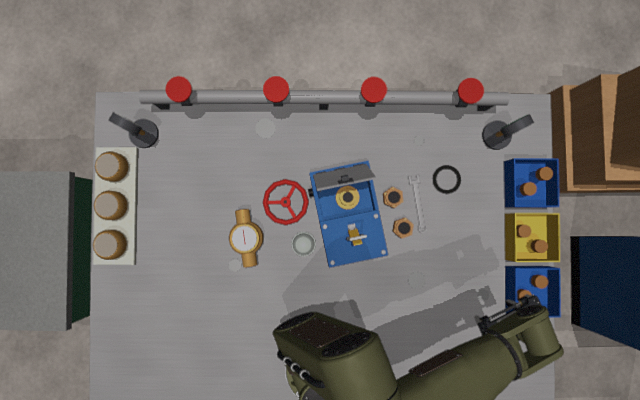

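The scene view shows the open grey lid at about (305,195), with the yellow lever and upright loop at (277,165). In the top view the blue housing spans (309–386, 162–267), with its latch at (356,237) and the lid's free edge near (345,178).

```bash
cat > h.py <<'E'
from cell import *
import cv2,numpy as np
def ray(m,u,v):
    f=200/np.tan(np.radians(m["vfov"]/2));d=np.array([(u-m["cx"])/f,(v-m["cy"])/f])
    s=d.copy()
    for _ in range(8): s=d/(1+m["k1"]*(s@s))
    R=np.array(m["R"]);return -R.T@np.array(m["t"]),R.T@np.array([*s,1])
def onz(m,u,v,z):
    c,d=ray(m,u,v);return c+d*(z-c[2])/d[2]
def proj(m,X):
    f=200/np.tan(np.radians(m["vfov"]/2));p=np.array(m["R"])@X+np.array(m["t"]);s=p[:2]/p[2]
    s=s*(1+m["k1"]*(s@s));return s*f+[m["cx"],m["cy"]]
def onplane(m,u,v,p0,n):
    c,d=ray(m,u,v);return c+d*(n@(p0-c))/(n@d)
E
python3 - <<'E'
from h import *
m=camera_model("top");im=cv2.imread("pics/top0.png")
hsv=cv2.cvtColor(im,cv2.COLOR_BGR2HSV)
b=cv2.inRange(hsv,(100,120,50),(125,255,255));b[:, :290]=0;b[:,420:]=0;b[:150]=0;b[290:]=0
c=max(cv2.findContours(b,0,2)[0],key=cv2.contourArea)
r=cv2.boxPoints(cv2.minAreaRect(c));print(r)
P=np.array([onz(m,*p,60)[:2] for p in r]);print(P.round(1))
print(cv2.approxPolyDP(c,3,True).reshape(-1,2).tolist())
s=camera_model("scene");i2=cv2.imread("pics/scene0.png")
a=cv2.resize(im[150:275,295:400],None,fx=4,fy=4,interpolation=2);d=cv2.resize(i2[140:260,230:350],None,fx=3,fy=4,interpolation=2)
d=cv2.resize(i2[140:265,230:350],None,fx=4,fy=4,interpolation=2)
cv2.imwrite("pics/c.png",np.hstack([a[:500],d[:500,:380]]))
E
```

```text
[[308.321   172.77455]
 [367.6393  160.28648]
 [387.48013 254.5305 ]
 [328.16183 267.01855]]
[[ 659.7   50.6]
 [ 701.9 -145.2]
 [ 392.1 -209.7]
 [ 350.9  -15.4]]
[[367, 161], [310, 173], [329, 266], [387, 254], [372, 181], [351, 185], [359, 191], [360, 200], [353, 209], [344, 210], [334, 200], [339, 187], [317, 192], [312, 177], [319, 171], [359, 163], [368, 165]]
```

View pics/c.png

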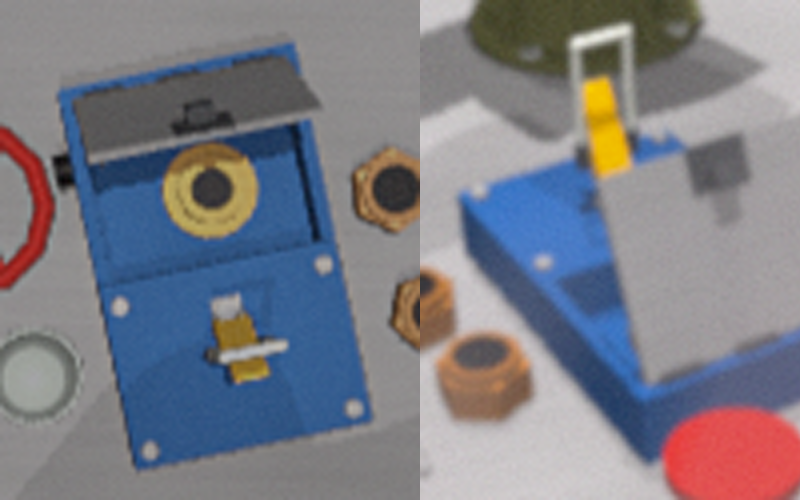

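The crops show the lid's free edge running (92,163)–(322,105) in the left crop. The loop bar is at (248,350) on the left and (601,35) on the right. The lever's yellow end is near (250,382) on the left and (598,80) on the right.

```bash
cat >> h.py <<'E'
yaw=0.208;O=np.array([521.3,-80.9,0]);c_,s_=np.cos(yaw),np.sin(yaw)
RH=np.array([[c_,-s_,0],[s_,c_,0],[0,0,1]])
W=lambda p:O+RH@np.array(p,float)
H=lambda X:RH.T@(np.array(X)-O)
E
python3 - <<'E'
from h import *
T=camera_model("top");S=camera_model("scene")
t=lambda u,v:H(onplane(T,295+u/4,150+v/4,O,RH[:,1]))
s=lambda u,v:H(onplane(S,230+(u-420)/4,140+v/4,O,RH[:,1]))
for n,f,u,v in[("edge t",t,207,134),("keeper t",t,200,108),("edge s",s,682,155),("bar t",t,248,350),("bar s",s,601,35),("lev t",t,250,382),("lev s",s,598,80),("levroot s",s,615,175)]:
    X=f(u,v);print(n,X.round(1),"lid",np.arctan2(X[2]-60,150-X[0]).round(2),"lev",np.arctan2(X[2]-80,-55-X[0]).round(2))
def trib(a,b):
    c1,d1=a;c2,d2=b
    A=np.stack([d1,-d2],1);k=np.linalg.lstsq(A,c2-c1,rcond=None)[0];return H((c1+d1*k[0]+c2+d2*k[1])/2)
print(trib(ray(T,357,237.5),ray(S,275.2,148.7)))
for tt in(.7,.8,.9,1,1.1,1.2):
    e=np.array([-55-90*np.cos(tt)-10.5*np.sin(tt)*0,0,80+90*np.sin(tt)])+10.5*np.array([np.sin(tt),0,np.cos(tt)])
    print(tt,e.round(),((proj(T,W(e))-[295,150])*4).round(),((proj(S,W(e))-[230,140])*4+[420,0]).round())
for a in(.9,1,1.1,1.2):
  e=[150-150*np.cos(a)+6*np.sin(a),0,60+150*np.sin(a)+6*np.cos(a)]
  print(a,np.round(e),((proj(T,W(e))-[295,150])*4).round(),((proj(S,W(e))-[230,140])*4+[420,0]).round())
E
```

```text
edge t [ 91.1  -0.  237.9] lid 1.25 lev 2.32
keeper t [111.4  -0.  226.5] lid 1.34 lev 2.42
edge s [ 47.8  -0.  163.8] lid 0.79 lev 2.46
bar t [-69.4   0.  202.5] lid 0.58 lev 1.45
bar s [-73.5   0.  209.7] lid 0.59 lev 1.43
lev t [-95.9   0.  163.8] lid 0.4 lev 1.12
lev s [-84.2   0.  165.8] lid 0.42 lev 1.24
levroot s [-64.8  -0.   88. ] lid 0.13 lev 0.68
[-69.58555312  -0.46528809 211.57500067]
0.7 [-117.    0.  146.] [253. 408.] [581.  85.]
0.8 [-110.    0.  152.] [252. 399.] [584.  82.]
0.9 [-103.    0.  157.] [251. 390.] [588.  80.]
1 [-95.   0. 161.] [249. 380.] [592.  80.]
1.1 [-86.   0. 165.] [248. 370.] [597.  80.]
1.2 [-78.   0. 168.] [246. 359.] [602.  81.]
0.9 [ 61.   0. 181.] [209. 178.] [691. 142.]
1 [ 74.   0. 189.] [207. 161.] [699. 140.]
1.1 [ 87.   0. 196.] [204. 143.] [709. 140.]
1.2 [101.   0. 202.] [200. 125.] [719. 141.]
```

Request:
carry_out --slide '[[0.84,0.8,0.14],[0.84,0.8,0.14],[0.84,0.8,0.14],[0.84,0.8,0.14],[0.84,0.8,0.14],[0.84,0.8,0.14],[0.84,0.8,0.14],[0.84,0.8,0.14],[0.84,0.8,0.14]]' --dr '[[0,0,-0.0385],[0,0,-0.0385],[0,0,-0.0385],[0,0,-0.0385],[0,0,-0.0385],[0,0,-0.0385],[0,0,-0.0385],[0,0,-0.0385],[0,0,-0.0385]]' --gripper '[0,0,0,0,0,0,0,0,0]' --newtons 10

```text
clock: 0.85
eef_pos: [450.4, -293.6, 337.5]
eef_rot: [-3.141, 0.0, 0.211]
wrist_force: [-0.5, 0.0, 0.1]
finger_gap: 37.5
finger_force: 0.0
```

Request:
carry_out --slide '[[0.832,0.808,0],[0.832,0.808,0],[0.832,0.808,0],[0.832,0.808,0],[0.832,0.808,0],[0.832,0.808,0],[0.832,0.808,0],[0.832,0.808,0],[0.832,0.808,0]]' --dr '[[0,0,0],[0,0,0],[0,0,0],[0,0,0],[0,0,0],[0,0,0],[0,0,0],[0,0,0],[0,0,0]]' --gripper '[0,0,0,0,0,0,0,0,0]'

```text
clock: 1.6
eef_pos: [657.5, -93.5, 336.1]
eef_rot: [-3.141, 0.002, 0.209]
wrist_force: [-0.8, -1.2, -0.2]
finger_gap: 0.3
finger_force: 0.0
```

```bash
python3 - <<'E'
from h import *
s=read_state();print(s["clock"],s["eef_pos"],s["eef_rot"],s["finger_gap"],H(s["eef_pos"]))
a=camera("wrist");b=camera("top")
cv2.imwrite("pics/w1.png",cv2.cvtColor(np.vstack([a[:300],b[150:280,:]]),cv2.COLOR_RGB2BGR))
# push path from lid 1.13 at r=125,y=-40: tip centre in housing then TCP world
for t in np.linspace(1.13,0,9):
    r=125;p=[150-r*np.cos(t)+6*np.sin(t)+8,-40,60+r*np.sin(t)+6*np.cos(t)+97]
    X=W(p);print(round(t,2),np.round(p),X.round(1),((X-s["eef_pos"])/250).round(3))
E
```

```text
1.6 [657.45102427 -93.54969365 336.05944217] [-3.14097241e+00  2.08152268e-03  2.08982567e-01] 0.3245346847039746 [130.60420348 -40.49269308 336.05944217]
1.13 [110. -40. 273.] [637.3 -97.3 272.6] [-0.081 -0.015 -0.254]
0.99 [ 94. -40. 265.] [ 621.8 -100.6  264.7] [-0.143 -0.028 -0.285]
0.85 [ 80. -40. 255.] [ 607.6 -103.6  254.7] [-0.199 -0.04  -0.326]
0.71 [ 67. -40. 243.] [ 594.9 -106.2  242.7] [-0.25  -0.051 -0.373]
0.56 [ 56. -40. 229.] [ 584.  -108.5  229. ] [-0.294 -0.06  -0.428]
0.42 [ 47. -40. 214.] [ 575.1 -110.4  213.9] [-0.329 -0.068 -0.489]
0.28 [ 40. -40. 198.] [ 568.3 -111.9  197.6] [-0.356 -0.073 -0.554]
0.14 [ 35. -40. 181.] [ 563.9 -112.8  180.5] [-0.374 -0.077 -0.622]
0.0 [ 33. -40. 163.] [ 561.8 -113.2  163. ] [-0.382 -0.079 -0.692]
```

View pics/w1.png

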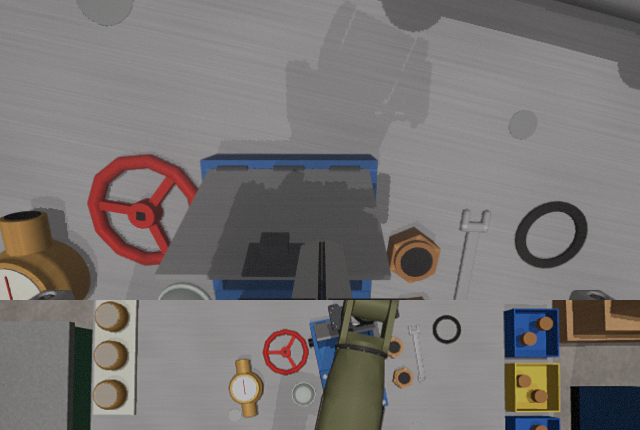

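The wrist view shows the lid's outer face at (155–390, 170–278), with the keeper at (270,250). The closed fingers at (320,270) are clear to its right. Next I push the lid down.

Request:
carry_out --slide '[[0,0,-0.12],[0,0,-0.235],[0,0,-0.25],[-0.04,-0.008,-0.25],[-0.08,-0.015,-0.254],[-0.11,-0.022,-0.27],[-0.143,-0.028,-0.285],[-0.17,-0.034,-0.305],[-0.199,-0.04,-0.326],[-0.225,-0.046,-0.35]]' --dr '[[0,0,0],[0,0,0],[0,0,0],[0,0,0],[0,0,0],[0,0,0],[0,0,0],[0,0,0],[0,0,0],[0,0,0]]' --gripper '[0,0,0,0,0,0,0,0,0,0]'

```text
clock: 2.53
eef_pos: [600.6, -106.1, 252.8]
eef_rot: [3.14, -0.004, 0.206]
wrist_force: [0.6, 2.0, 6.6]
finger_gap: 0.5
finger_force: 2.5
```

Request:
carry_out --slide '[[-0.025,-0.005,-0.023],[-0.045,-0.009,-0.05],[-0.069,-0.014,-0.078],[-0.087,-0.018,-0.11],[-0.104,-0.022,-0.139],[-0.12,-0.024,-0.17],[-0.131,-0.027,-0.204],[-0.14,-0.029,-0.238],[-0.149,-0.031,-0.272],[-0.153,-0.032,-0.295]]' --dr '[[0,0,0],[0,0,0],[0,0,0],[0,0,0],[0,0,0],[0,0,0],[0,0,0],[0,0,0],[0,0,0],[0,0,0]]' --gripper '[0,0,0,0,0,0,0,0,0,0]'

```text
clock: 3.37
eef_pos: [562.3, -113.0, 175.3]
eef_rot: [-3.141, 0.0, 0.208]
wrist_force: [0.9, -2.5, 3.5]
finger_gap: 0.8
finger_force: 1.7
```

Request:
carry_out --slide '[[0,0,-0.02],[0,0,-0.03],[0,0,-0.04],[0,0,-0.046],[0,0,-0.05],[0,0,-0.054],[0,0,-0.054],[0,0,-0.054]]' --dr '[[0,0,0],[0,0,0],[0,0,0],[0,0,0],[0,0,0],[0,0,0],[0,0,0],[0,0,0]]' --gripper '[0,0,0,0,0,0,0,0]'

```text
clock: 4.03
eef_pos: [562.6, -112.6, 163.5]
eef_rot: [-3.141, -0.0, 0.208]
wrist_force: [-5.5, 0.5, 8.4]
finger_gap: 0.8
finger_force: 4.1
```

Request:
carry_out --slide '[[0,0,0],[0,0,0.16],[0,0,0.33],[0,0,0.5],[0,0,0.66],[-0.1,0.02,0.756],[-0.25,0.04,0.756],[-0.4,0.07,0.756],[-0.437,0.07,0.756],[-0.437,0.07,0.756]]' --dr '[[0,0,0],[0,0,0],[0,0,0],[0,0,0],[0,0,0],[0,0,0],[0,0,0],[0,0,0],[0,0,0],[0,0,0]]' --gripper '[0,0,0,0,50,100,100,100,100,100]'

```text
clock: 4.87
eef_pos: [452.0, -94.9, 352.8]
eef_rot: [3.141, -0.002, 0.208]
wrist_force: [1.1, -0.7, 0.6]
finger_gap: 36.9
finger_force: 0.0
```

```bash
python3 - <<'E'
from h import *
s=read_state();print(s["clock"],s["eef_pos"],s["finger_gap"],H(s["eef_pos"]))
m=camera_model("wrist");print(m)
a=camera("wrist");b=camera("scene");np.save("w2.npy",a)
cv2.imwrite("pics/w2.png",cv2.cvtColor(a,cv2.COLOR_RGB2BGR))
b=cv2.resize(b[120:260,210:370],None,fx=4,fy=4,interpolation=2)
cv2.imwrite("pics/s2.png",b[:,:,::-1])
print(proj(m,W([-70,0,208])),proj(m,W([-55,0,80])),proj(m,W([30,0,70])),proj(m,s["eef_pos"]-[0,0,97]))
E
```

```text
4.8667 [452.04352614 -94.94267795 352.77945552] 36.92936278563784 [-70.66357244   0.56169852 352.77945552]
{'vfov': 64.23600713564846, 'cx': 321.4527968308558, 'cy': 207.62814643808298, 'k1': -0.01769054364382453, 'R': array([[ 2.07252526e-01, -9.78287287e-01,  6.12727881e-04],
       [-9.39673296e-01, -1.98897749e-01,  2.78305198e-01],
       [-2.72140567e-01, -5.82552193e-02, -9.60492499e-01]]), 't': array([-187.9303822 ,  362.63407763,  558.51262834])}
[320.56420585 226.12441679] [320.79831083 175.72667422] [320.82726515  96.87171867] [319.48776149 253.16308719]
```

View pics/w2.png

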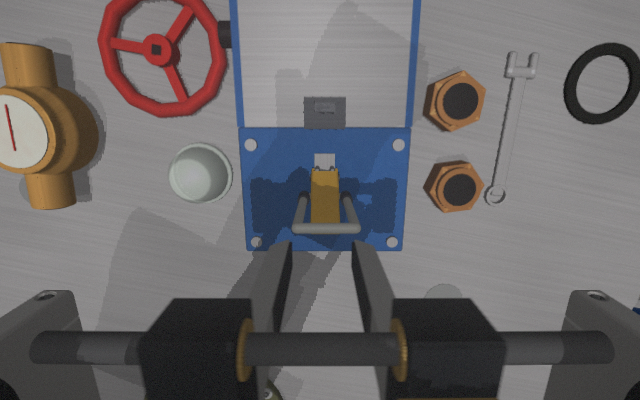

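View pics/s2.png

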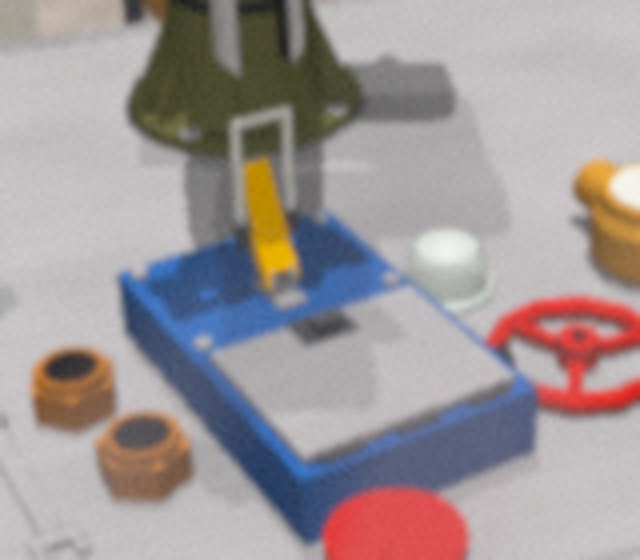

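The lid is shut. In the wrist view the loop bar is at (325,228), about 3 mm to −y of the prediction, and the keeper is at (325,110). I'll open the gripper, come down straddling the loop and pinch it.

Request:
carry_out --slide '[[0.002,-0.012,0],[0.002,-0.012,0],[0.002,-0.012,0],[0.002,-0.012,0],[0.002,-0.012,0],[0.002,-0.012,0],[0.002,-0.012,0],[0.002,-0.012,-0.1],[0.002,-0.012,-0.208],[0.002,-0.012,-0.208]]' --dr '[[0,0,0],[0,0,0],[0,0,0],[0,0,0],[0,0,0],[0,0,0],[0,0,0],[0,0,0],[0,0,0],[0,0,0]]' --gripper '[100,100,100,100,100,100,100,100,100,100]'

```text
clock: 5.8
eef_pos: [452.7, -97.9, 295.9]
eef_rot: [-3.139, 0.006, 0.208]
wrist_force: [0.0, 0.0, -1.1]
finger_gap: 94.0
finger_force: 0.0
```

Request:
carry_out --slide '[[0,0,0],[0,0,0],[0,0,0],[0,0,0],[0,0,0],[0,0,0],[0,0,0],[0,0,0]]' --dr '[[0,0,0],[0,0,0],[0,0,0],[0,0,0],[0,0,0],[0,0,0],[0,0,0],[0,0,0]]' --gripper '[45,45,45,45,45,45,45,45]' --newtons 10

```text
clock: 6.47
eef_pos: [453.9, -98.2, 300.1]
eef_rot: [-3.142, -0.0, 0.208]
wrist_force: [0.3, 0.4, 1.2]
finger_gap: 51.2
finger_force: 10.0
```

```bash
python3 - <<'E'
from h import *
s=read_state();print(s["clock"],s["eef_pos"],s["finger_gap"],s["finger_force"],s["wrist_force"],H(s["eef_pos"]))
cv2.imwrite("pics/w3.png",camera("wrist")[:,:,::-1])
b=camera("scene");b=cv2.resize(b[120:240,230:330],None,fx=4,fy=4,interpolation=2)
cv2.imwrite("pics/s3.png",b[:,:,::-1])
E
```

```text
6.4667 [453.91694935 -98.23614493 300.1150925 ] 51.219268992608924 10.001657735556364 [0.33202539 0.39963753 1.21546471] [-69.51064142  -3.04764898 300.1150925 ]
```

View pics/w3.png

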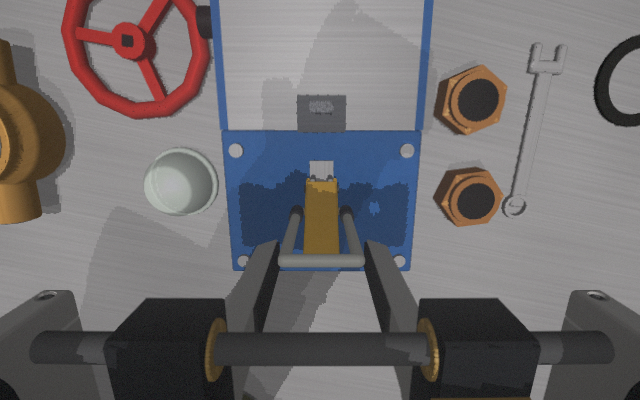

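The loop is pinched: the bar is held at the fingertips around (320,260), and the keeper is straight ahead at (321,110). Next I swing the bar over towards the lid.

Request:
carry_out --slide '[[0.055,0.011,-0.003],[0.102,0.0215,-0.012],[0.142,0.03,-0.025],[0.18,0.038,-0.04],[0.218,0.046,-0.063],[0.252,0.053,-0.088],[0.284,0.06,-0.117],[0.313,0.066,-0.148],[0.338,0.071,-0.183],[0.36,0.076,-0.22]]' --dr '[[0,0,0],[0,0,0],[0,0,0],[0,0,0],[0,0,0],[0,0,0],[0,0,0],[0,0,0],[0,0,0],[0,0,0]]' --gripper '[45,45,45,45,45,45,45,45,45,45]'

```text
clock: 7.4
eef_pos: [544.6, -79.1, 244.1]
eef_rot: [3.142, -0.0, 0.208]
wrist_force: [-0.3, 1.1, 1.1]
finger_gap: 51.6
finger_force: 10.0
```

Request:
carry_out --slide '[[0.018,0.004,-0.04],[0.035,0.007,-0.08],[0.043,0.009,-0.12],[0.051,0.011,-0.164],[0.07,0.015,-0.18],[0.088,0.019,-0.196],[0.088,0.019,-0.196],[0.088,0.019,-0.196]]' --dr '[[0,0,0],[0,0,0],[0,0,0],[0,0,0],[0,0,0],[0,0,0],[0,0,0],[0,0,0]]' --gripper '[45,45,45,45,45,45,45,45]'

```text
clock: 8.07
eef_pos: [565.1, -74.7, 194.5]
eef_rot: [-3.141, 0.004, 0.208]
wrist_force: [-6.7, -1.1, -1.4]
finger_gap: 51.4
finger_force: 10.0
```

```bash
python3 - <<'E'
from h import *
s=read_state();print(s["clock"],s["eef_pos"],s["finger_gap"],s["finger_force"],s["wrist_force"],H(s["eef_pos"]))
a=camera("wrist")
b=camera("scene");b=cv2.resize(b[130:230,240:330],None,fx=3,fy=3,interpolation=2)
o=np.zeros((400,790,3),np.uint8);o[:,:520]=a[:,60:580];o[:300,520:]=b[:,:270]
cv2.imwrite("pics/w4.png",o[:,:,::-1])
E
```

```text
8.0667 [565.11404465 -74.68343373 194.48076654] 51.35552493374684 9.996803943067789 [-6.69414217 -1.13226066 -1.40639197] [ 44.1534136   -2.96517653 194.48076654]
```

View pics/w4.png

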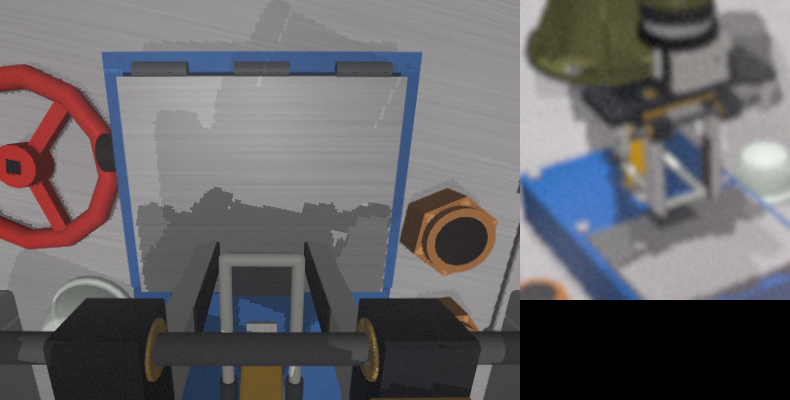

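The bar is at (260,260) in the left half, spanning the fingers ahead of the keeper. Checking its x position before lowering.

```bash
python3 - <<'E'
from h import *
m=camera_model("wrist")
for z in(98,103.5,108):print(z,H(onz(m,321,260,z)).round(1))
for p in([31,-3,81],[16,-3,81],[0,-3,66],[150,-3,66]):print(p,proj(m,W(p))-[60,0])
E
```

```text
98 [39.1 -3.8 98. ]
103.5 [ 41.8  -3.8 103.5]
108 [ 43.9  -3.8 108. ]
[31, -3, 81] [259.9372912  259.84403484]
[16, -3, 81] [259.95445629 279.68989641]
[0, -3, 66] [260.07966803 288.76709675]
[150, -3, 66] [259.92852025  72.7395705 ]
```

Request:
carry_out --slide '[[-0.003,0,-0.03],[-0.006,-0.001,-0.06],[-0.006,-0.001,-0.09],[-0.006,-0.001,-0.11],[-0.006,-0.001,-0.11],[-0.006,-0.001,-0.11]]' --dr '[[0,0,0],[0,0,0],[0,0,0],[0,0,0],[0,0,0],[0,0,0]]' --gripper '[45,45,45,45,45,45]'

```text
clock: 8.67
eef_pos: [564.3, -74.8, 168.0]
eef_rot: [-3.141, 0.001, 0.208]
wrist_force: [-5.6, -0.5, 0.7]
finger_gap: 51.3
finger_force: 10.0
```

```bash
python3 - <<'E'
from h import *
s=read_state();print(s["clock"],s["eef_pos"],s["finger_gap"],s["finger_force"],s["wrist_force"],H(s["eef_pos"]))
a=camera("wrist");m=camera_model("wrist")
cv2.imwrite("pics/w5.png",a[150:400,170:470,::-1])
for z in(70,75,80):print(z,[H(onz(m,321,v,z)).round(1)[0] for v in(250,260,270,280)])
E
```

```text
8.6667 [564.2958326  -74.80514207 168.04912629] 51.25934801768891 9.998088777065277 [-5.60372359 -0.45749379  0.71269959] [ 43.32770421  -2.91529796 168.04912629]
70 [np.float64(44.7), np.float64(37.9), np.float64(31.0), np.float64(24.0)]
75 [np.float64(46.9), np.float64(40.3), np.float64(33.6), np.float64(26.8)]
80 [np.float64(49.1), np.float64(42.7), np.float64(36.2), np.float64(29.6)]
```

View pics/w5.png

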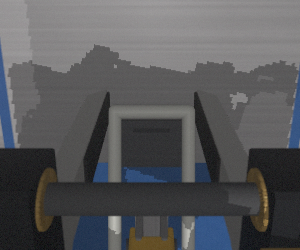

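The bar is at crop (150,112), about 40 mm along housing x. It is past the keeper's lip (crop row ~130) and nearly down on the lid. Releasing.

Request:
carry_out --slide '[[0,0,-0.006],[0,0,-0.008],[0,0,-0.008],[0,0,-0.008],[0,0,-0.008],[0,0,-0.008],[0,0,-0.008],[0,0,0.1],[0,0,0.25],[0,0,0.35]]' --dr '[[0,0,0],[0,0,0],[0,0,0],[0,0,0],[0,0,0],[0,0,0],[0,0,0],[0,0,0],[0,0,0],[0,0,0]]' --gripper '[45,45,80,80,80,80,80,80,80,80]'

```text
clock: 9.55
eef_pos: [564.6, -74.8, 258.6]
eef_rot: [3.141, -0.002, 0.208]
wrist_force: [0.0, 0.0, 1.1]
finger_gap: 75.0
finger_force: 0.0
```

```bash
python3 - <<'E'
from h import *
s=read_state();print(s["clock"],s["eef_pos"],s["finger_gap"],s["wrist_force"],H(s["eef_pos"]))
a=camera("wrist");m=camera_model("wrist")
o=np.zeros((300,640,3),np.uint8);o[:,:300]=a[100:400,170:470]
b=camera("scene");o[:,300:]=cv2.resize(b[130:205,245:330],(340,300),interpolation=2)
cv2.imwrite("pics/w6.png",o[:,:,::-1])
for z in(70,):print(z,[(v,H(onz(m,321,v,z)).round(1)[0]) for v in range(180,320,20)])
for p in([31,-3,81],[16,-3,81],[0,-3,66]):print(p,proj(m,W(p))-[170,100])
E
```

```text
9.55 [564.63545866 -74.8110469  258.60571164] 75.0317733425602 [0.04708608 0.03944813 1.11786252] [ 43.65879056  -2.99120946 258.60571164]
70 [(180, np.float64(72.3)), (200, np.float64(54.2)), (220, np.float64(35.3)), (240, np.float64(15.8)), (260, np.float64(-4.5)), (280, np.float64(-25.6)), (300, np.float64(-47.5))]
[31, -3, 81] [149.04083518 128.50620715]
[16, -3, 81] [149.06215938 144.30996105]
[0, -3, 66] [149.1459053  153.87798915]
```

View pics/w6.png

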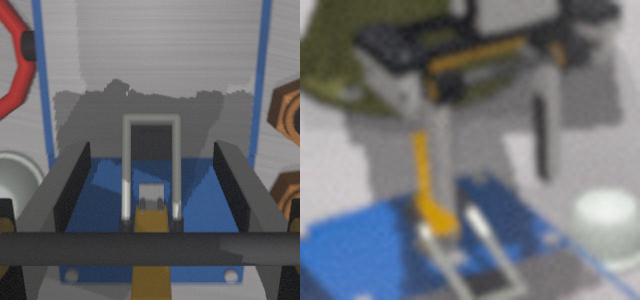

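Request:
carry_out --slide '[[0.01,0.002,0],[0.01,0.002,0],[0.01,0.002,0],[0.01,0.002,0],[0.01,0.002,0],[0.01,0.002,0],[0.01,0.002,0],[0.01,0.002,-0.1],[0.01,0.002,-0.2],[0.01,0.002,-0.26]]' --dr '[[0,0,0],[0,0,0],[0,0,0],[0,0,0],[0,0,0],[0,0,0],[0,0,0],[0,0,0],[0,0,0],[0,0,0]]' --gripper '[0,0,0,0,0,0,0,0,0,0]'

```text
clock: 10.48
eef_pos: [566.2, -74.2, 188.7]
eef_rot: [-3.141, 0.002, 0.208]
wrist_force: [0.2, 0.3, -0.3]
finger_gap: 12.0
finger_force: 0.0
```

Request:
carry_out --slide '[[0,0,-0.02],[0,0,-0.035],[0,0,-0.05],[0,0,-0.065],[0,0,-0.072],[0,0,-0.072],[0,0,-0.072]]' --dr '[[0,0,0],[0,0,0],[0,0,0],[0,0,0],[0,0,0],[0,0,0],[0,0,0]]' --gripper '[0,0,0,0,0,0,0]'

```text
clock: 11.07
eef_pos: [567.0, -74.3, 173.3]
eef_rot: [3.141, -0.001, 0.208]
wrist_force: [0.5, -0.3, -0.1]
finger_gap: 0.6
finger_force: 0.0
```

Request:
carry_out --slide '[[0,0,-0.006],[0,0,-0.012],[0,0,-0.016],[0,0,-0.016]]' --dr '[[0,0,0],[0,0,0],[0,0,0],[0,0,0]]' --gripper '[0,0,0,0]'

```text
clock: 11.4
eef_pos: [567.3, -74.4, 170.6]
eef_rot: [3.141, -0.002, 0.208]
wrist_force: [-4.6, 0.6, 15.2]
finger_gap: 0.3
finger_force: 7.7
```

```bash
python3 - <<'E'
from h import *
s=read_state();print(s["clock"],s["eef_pos"],s["wrist_force"],H(s["eef_pos"]))
e=s["eef_pos"]
# lever press path: housing frame shifted -2 in x, -3 in y
for t in [1.5,1.4]+list(np.arange(1.25,-.01,-.125)):
    r=78;p=[-57-r*np.cos(t)+10.5*np.sin(t)+8,-3,80+r*np.sin(t)+10.5*np.cos(t)+97]
    X=W(p);print(round(t,2),np.round(p),X.round(1),((X-e)/250).round(3))
E
```

```text
11.4 [567.3280693  -74.36184351 170.55668691] [-4.64330377  0.57860653 15.23994565] [ 46.38612638  -3.10772157 170.55668691]
1.5 [-44.  -3. 256.] [478.8 -92.9 255.5] [-0.354 -0.074  0.34 ]
1.4 [-52.  -3. 256.] [471.1 -94.6 255.6] [-0.385 -0.081  0.34 ]
1.25 [-64.  -3. 254.] [459.7 -97.  254.3] [-0.431 -0.09   0.335]
1.12 [-73.  -3. 252.] [450.3 -98.9 251.9] [-0.468 -0.098  0.325]
1.0 [-82.  -3. 248.] [ 441.4 -100.8  248.3] [-0.504 -0.106  0.311]
0.88 [-91.  -3. 244.] [ 432.9 -102.6  243.6] [-0.538 -0.113  0.292]
0.75 [-99.  -3. 238.] [ 425.1 -104.3  237.9] [-0.569 -0.12   0.269]
0.62 [-106.   -3.  231.] [ 418.1 -105.7  231.2] [-0.597 -0.126  0.242]
0.5 [-112.   -3.  224.] [ 411.9 -107.   223.6] [-0.622 -0.131  0.212]
0.38 [-118.   -3.  215.] [ 406.7 -108.1  215.3] [-0.642 -0.135  0.179]
0.25 [-122.   -3.  206.] [ 402.6 -109.   206.5] [-0.659 -0.139  0.144]
0.12 [-125.   -3.  197.] [ 399.5 -109.7  197.1] [-0.671 -0.141  0.106]
0.0 [-127.   -3.  188.] [ 397.7 -110.1  187.5] [-0.679 -0.143  0.068]
```

The bar is seated: contact came with its top at 73.6 mm. Next I rise and sweep the lever down.

Request:
carry_out --slide '[[0,0,0.15],[0,0,0.3],[-0.06,-0.012,0.346],[-0.16,-0.034,0.346],[-0.24,-0.05,0.346],[-0.29,-0.061,0.346],[-0.33,-0.069,0.346],[-0.354,-0.074,0.346],[-0.385,-0.081,0.346],[-0.41,-0.086,0.344]]' --dr '[[0,0,0],[0,0,0],[0,0,0],[0,0,0],[0,0,0],[0,0,0],[0,0,0],[0,0,0],[0,0,0],[0,0,0]]' --gripper '[0,0,0,0,0,0,0,0,0,0]'

```text
clock: 12.23
eef_pos: [464.2, -95.9, 255.0]
eef_rot: [3.141, -0.001, 0.208]
wrist_force: [2.7, 0.0, -1.2]
finger_gap: 0.8
finger_force: 1.2
```

Request:
carry_out --slide '[[-0.021,-0.004,-0.003],[-0.04,-0.008,-0.008],[-0.058,-0.012,-0.013],[-0.077,-0.016,-0.02],[-0.094,-0.02,-0.028],[-0.111,-0.023,-0.037],[-0.128,-0.027,-0.047],[-0.144,-0.03,-0.058],[-0.159,-0.034,-0.07]]' --dr '[[0,0,0],[0,0,0],[0,0,0],[0,0,0],[0,0,0],[0,0,0],[0,0,0],[0,0,0],[0,0,0]]' --gripper '[0,0,0,0,0,0,0,0,0]'

```text
clock: 12.98
eef_pos: [424.4, -104.3, 237.3]
eef_rot: [3.142, -0.001, 0.208]
wrist_force: [4.3, 1.5, 0.7]
finger_gap: 0.3
finger_force: 1.8
```

```bash
python3 - <<'E'
from h import *
s=read_state();print(s["clock"],s["eef_pos"],s["wrist_force"],H(s["eef_pos"]))
im=camera("scene");hsv=cv2.cvtColor(im,cv2.COLOR_RGB2HSV)
y=cv2.inRange(hsv,(18,150,120),(30,255,255));y[:,:235]=0;y[:,340:]=0;y[:120]=0;y[240:]=0
p=cv2.findNonZero(y);print(cv2.boundingRect(p))
S=camera_model("scene")
for t in(1.5,1.2,1,.75,.5,.25,0):
    print(t,[proj(S,W([-57-r*np.cos(t)+8*np.sin(t),-3,80+r*np.sin(t)+8*np.cos(t)])).round() for r in(0,90)])
E
```

```text
12.9833 [ 424.39048351 -104.30680394  237.26936379] [4.29826974 1.54906147 0.74413893] [-99.65430208  -2.89014402 237.26936379]
(267, 164, 17, 24)
1.5 [array([280., 188.]), array([278., 163.])]
1.2 [array([280., 187.]), array([274., 160.])]
1 [array([280., 187.]), array([272., 160.])]
0.75 [array([280., 186.]), array([269., 161.])]
0.5 [array([280., 186.]), array([268., 164.])]
0.25 [array([279., 185.]), array([267., 168.])]
0 [array([279., 185.]), array([266., 173.])]
```

Request:
carry_out --slide '[[-0.028,-0.006,-0.027],[-0.053,-0.011,-0.057],[-0.064,-0.013,-0.073],[-0.073,-0.015,-0.09],[-0.082,-0.017,-0.108],[-0.09,-0.019,-0.125],[-0.096,-0.02,-0.144],[-0.102,-0.021,-0.163],[-0.107,-0.022,-0.182],[-0.11,-0.023,-0.2]]' --dr '[[0,0,0],[0,0,0],[0,0,0],[0,0,0],[0,0,0],[0,0,0],[0,0,0],[0,0,0],[0,0,0],[0,0,0]]' --gripper '[0,0,0,0,0,0,0,0,0,0]'

```text
clock: 13.87
eef_pos: [397.0, -110.0, 187.0]
eef_rot: [-3.141, 0.0, 0.208]
wrist_force: [-7.8, 5.4, 48.7]
finger_gap: 0.4
finger_force: 25.0
```

Request:
carry_out --slide '[[0,0,0],[0,0,-0.008],[0,0,-0.012],[0,0,-0.012]]' --dr '[[0,0,0],[0,0,0],[0,0,0],[0,0,0]]' --gripper '[0,0,0,0]'

```text
clock: 14.2
eef_pos: [397.2, -110.1, 186.8]
eef_rot: [3.141, -0.0, 0.208]
wrist_force: [-21.7, 7.6, 53.5]
finger_gap: 0.5
finger_force: 26.5
```

The lever is at its stop, with the tip at 89.8 mm. I'll back off and check.

Request:
carry_out --slide '[[0,0,0.05],[0,0,0.2],[0,0,0.35],[0,0,0.5],[0,0,0.6],[0,0,0.6],[0,0,0.6]]' --dr '[[0,0,0],[0,0,0],[0,0,0],[0,0,0],[0,0,0],[0,0,0],[0,0,0]]' --gripper '[0,0,0,0,0,0,0]'

```text
clock: 14.78
eef_pos: [397.2, -110.1, 334.7]
eef_rot: [3.141, -0.001, 0.208]
wrist_force: [-0.3, -0.0, -0.6]
finger_gap: 0.3
finger_force: 0.0
```

```bash
python3 - <<'E'
from h import *
s=read_state();print(s["clock"],s["eef_pos"],s["wrist_force"])
def yel(im,x0,x1,y0,y1):
    hsv=cv2.cvtColor(im,cv2.COLOR_RGB2HSV)
    y=cv2.inRange(hsv,(18,130,90),(30,255,255));k=np.zeros_like(y);k[y0:y1,x0:x1]=255
    return cv2.boundingRect(cv2.findNonZero(y&k))
print("scene",yel(camera("scene"),235,340,120,240))
m=camera_model("wrist");w=camera("wrist");print("wrist",yel(w,250,400,0,400))
for t in(0,.1,.3):
    print(t,[proj(m,W([-57-r*np.cos(t)+10.5*np.sin(t),-3,80+r*np.sin(t)+10.5*np.cos(t)])).round() for r in(0,90)])
for p in([30,-3,70],[16,-3,81],[31,-3,81],[40,-3,70],[0,-3,66]):print(p,proj(m,W(p)).round(1))
g=cv2.cvtColor(w,cv2.COLOR_RGB2GRAY)
c=int(round(proj(m,W([30,-3,70]))[0]));r=int(proj(m,W([30,-3,70]))[1])
for d in(0,14,-14):print(d,[(i,int(g[i,c+d])) for i in range(max(0,r-22),r+30,2)])
print([(u,int(g[r,u])) for u in range(c-40,c+41,3)])
E
```

```text
14.7833 [ 397.17971097 -110.09578836  334.70791915] [-3.16743926e-01 -4.31116134e-04 -6.14093027e-01]
scene (264, 173, 19, 17)
wrist (307, 117, 30, 260)
0 [array([321., 126.]), array([321., 213.])]
0.1 [array([321., 125.]), array([321., 214.])]
0.3 [array([321., 123.]), array([321., 213.])]
[30, -3, 70] [320.8  33.9]
[16, -3, 81] [320.7  47.2]
[31, -3, 81] [320.7  29.9]
[40, -3, 70] [320.8  22.6]
[0, -3, 66] [320.8  67.4]
0 [(11, 150), (13, 159), (15, 154), (17, 157), (19, 156), (21, 155), (23, 154), (25, 158), (27, 155), (29, 155), (31, 159), (33, 88), (35, 83), (37, 84), (39, 95), (41, 99), (43, 101), (45, 91), (47, 99), (49, 90), (51, 47), (53, 60), (55, 87), (57, 86), (59, 80), (61, 88)]
14 [(11, 144), (13, 142), (15, 140), (17, 140), (19, 141), (21, 141), (23, 139), (25, 144), (27, 140), (29, 143), (31, 146), (33, 155), (35, 175), (37, 167), (39, 129), (41, 72), (43, 83), (45, 83), (47, 84), (49, 83), (51, 84), (53, 87), (55, 84), (57, 85), (59, 86), (61, 84)]
-14 [(11, 150), (13, 157), (15, 154), (17, 153), (19, 155), (21, 157), (23, 153), (25, 155), (27, 152), (29, 157), (31, 157), (33, 166), (35, 181), (37, 180), (39, 145), (41, 80), (43, 90), (45, 92), (47, 88), (49, 88), (51, 91), (53, 91), (55, 87), (57, 93), (59, 91), (61, 90)]
[(281, 153), (284, 154), (287, 151), (290, 152), (293, 152), (296, 136), (299, 163), (302, 164), (305, 166), (308, 168), (311, 93), (314, 91), (317, 91), (320, 88), (323, 87), (326, 90), (329, 85), (332, 88), (335, 155), (338, 157), (341, 156), (344, 152), (347, 132), (350, 138), (353, 138), (356, 140), (359, 142)]
```

The checks agree. The bar lies under the keeper's lip (rows 35–37, 36 expected), the lever matches 0 rad (scene row 173), and the arm is clear.

```bash
python3 -c "
from cell import *
print(sign_off())"
```

```text
the job is handed in; nothing more can be done
None
```

The job is handed in with no verdict shown: final images and contact readings put the lid shut, the loop's bar under the keeper's lip and the lever flat, at 14.8 s; I planned around the bystanders but did not re-measure them.

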